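# Release a finished socket board from the hold-down bed

## Robot

A 6-joint arm with a two-finger parallel gripper is mounted at the origin on the work surface. World frame = base frame: x ahead of the robot, y to its left, z up, the work surface at z = 0. Lengths are in mm, angles in rad, forces in N, time in s.
With the tool pointing down it reaches from about 300 to 775 mm from the base axis. Payload 14.6 kg.
Tool frame: the origin (TCP) lies midway between the tips of the shut fingers; the grasp point (between the pads) lies 19 mm behind it; y points along the fingers, x is the direction in which the jaws open and shut, and the axes are right-handed (so a half turn about y gives the same grasp; the last joint's range is limited). The gripper opens to 94 mm and grips with 3 to 60 N. Pads are 16 mm wide; open, the fingers measure 119 mm over their backs; the gripper's body (75 mm by 177 mm) begins 78 mm behind the grasp point.
Start: joints at [-1.372, 0.3, 1.521, -0, 1.321, -0.067], TCP at [144.468, -530.677, 205.446] pointing down, gripper open.
Joint ranges: [-3.03, 3.03], [-0.79, 2.21], [0.23, 2.52], [-1.04, 4.18], [0, 3.07], [-2.55, 2.55]. Speed limits (rad/s): [2.22, 2.22, 2.57, 3.14, 3.14, 3.14].

## Interface

Orientations are given as [roll, pitch, yaw] about the fixed x, y, z axes, in that order (R = Rz(yaw) Ry(pitch) Rx(roll)).
In Python, from cell import manip gives the robot as it stands.
- The arm moves only by the tool servo_tool, never from a script. Its argument "commands" is a list of rows, each an object with "dp": the shift along the tool's x, y, z in mm, a list of three; "turn": the turn, a rotation vector about the tool's x, y, z in degrees, a list of three. A call has 1 to 5 rows; each row is the pose to reach, as a shift and turn from the pose measured when the call began, along the tool's axes at that moment; what a row does not reach only later rows make up. A row lasts 1/12 s, in which the tool goes at most 41.7 mm and 7.16 degrees, less where a joint would pass 70% of its speed; a pose out of reach is approached as far as the arm can. A call with a gripper value outside its range is refused whole. "grip" is the gripper command: -1 is fully open, 1 is shut, values between are in proportion, set as the call begins (left out, the last holds). The fingers move at their own pace and stop on an object; "force" is the grip in N (left out, the last holds). Time passes only in rows, so rows that repeat a pose let the fingers close. It gives the time, the measured TCP pose, the force and the opening at its end, in the units of the state.
- manip.read_state(): the state, without advancing time (a new reading comes with each control period).
- manip.camera(name): name is "side" or "top"; returns a dict with "img" (420x560x3 uint8, red, green, blue), "depth" (420x560 float32, mm along the optical axis (not along the pixel's ray), 0 where there is no reading), "K" (3x3 intrinsics, pixels), "R" (3x3) and "t" (3): a world point X has camera coordinates R X + t. Camera axes: x right, y down, z forward; pixel columns grow to the right and rows downward; lengths in mm; the calibration is good to about 2 mm. A picture is of the moment at which its call begins.
- manip.sign_off(): hands the job in, once; it reports no verdict.
The state is a dict: "clock": time; "joints": joint angles; "qd": joint speeds; "effort": joint torques, N m; "eef_pos": TCP position; "eef_rot": TCP orientation; "wrist_force": force on the tool from outside, world axes, zero at the start; "moment": the same for the moment, N m; "finger_gap": finger opening in mm.
Only numpy, scipy, OpenCV 4.12 (cv2) and the standard library are available. Lean on these libraries where they do the work, as an engineer would, in place of code of your own. Each camera call takes 0.05 s, during which the arm holds its last target.

## Task

Of the two boards clamped in the bed, release the one that carries the rectangular box: swing the hold-down bar over it up until it stands upright and stays there, then slide that board along the bed, without lifting it off, until it lies over the black pad in the middle. Leave the bar up, and leave the board with the round box under its own lowered bar.

Things in the scene. Friction and masses are not known exactly. Their poses are not given: they have to be found in the camera images.
- bed: Fixed grey panel bed, 500 mm (y) by 150 mm (x -58 to +92), 20 mm thick. Origin: on the bench under its middle; x away from the robot, y to the robot's left, z up. Boards slide on its top (z 20 mm) along y between wooden fences (inner faces x -46 and +46 mm, 12 mm high) with stops at y -236 and +236 mm. A flush black pad, 90 (x) by 110 mm (y), marks the middle, x = y = 0.
- square_box (a point): Centre, half-way up, of the rectangular grey box with two white socket faces on top (70 mm along bed x, 46 along bed y: grip it across the 46, 45 mm high) on the middle of its loose wooden board (84 mm along bed x, 110 along bed y, 18 thick; underside 40.5 mm below this point). 0.3 to 0.55 kg. Axes as the bed's. Clamped at the left or right end of the bed, 170 mm from the middle. To be released.
- round_box (a point): Centre, half-way up, of the round grey steel box (66 mm diameter, 45 mm high) on the middle of its loose wooden board (84 mm along bed x, 110 along bed y, 18 thick; underside 40.5 mm below this point). 0.3 to 0.55 kg. Axes as the bed's. Clamped at the left or right end of the bed, 170 mm from the middle. Stays clamped.
- left_bar (a joint): Steel hold-down bar over the bed's left (+y) end: angle in rad, 0 = down (starts 0 to 0.04), 1.57 = upright, stop 1.8. Hinge axis along bed y at x 75, z 44 mm. Round black grip, 165 mm from the axis: 18 mm thick, 32 long along y; when down its centre is at bed x -90, y +115, z 44 mm, overhanging the bench. Pinch it by its end faces; it turns between them. Stiff hinge (0.3 N m): stays where left.
- right_bar (a joint): The same bar over the bed's right (-y) end, at bed y -115 mm; same angle, hinge and grip. Each bar is 30 mm wide, and a lip along its edge nearest the bed's middle hangs in front of the board's end, so the board cannot slide to the middle until the bar is up. Upright, it stands at bed x 75 mm, up to z 220 mm.
There are look-alikes about, which are no part of the job. Leave any purple or turquoise look-alike of the part that bears round_box alone.

How it is judged (in metres and radians):
On the way:
1. the bar over the board with the rectangular box stands up (over 1.2 rad) while that board is still in its place at the end of the bed (((y of round_box in the frame of bed below -0.05 m and value of joint left_bar above 1.2 rad and y of square_box in the frame of bed above 0.14 m) or (y of round_box in the frame of bed above 0.05 m and value of joint right_bar above 1.2 rad and y of square_box in the frame of bed below -0.14 m))), for 0.2 s.
At the end, for the whole second after the job is handed in: The rectangular box's board lies flat on the bed, its centre within 25 mm of the pad's middle along the bed (30 mm in all); its bar stands raised over 1.2 rad; the other bar is down (under 0.1 rad) with the round box's board under it (y of square_box in the frame of bed between -0.025 and 0.025 m and horizontal distance between square_box and bed below 0.03 m and height (world z) of square_box below 0.066 m and angle between square_box's own z axis and vertical below 0.1 rad and ((y of round_box in the frame of bed below -0.05 m and value of joint left_bar above 1.2 rad and value of joint right_bar below 0.1 rad) or (y of round_box in the frame of bed above 0.05 m and value of joint right_bar above 1.2 rad and value of joint left_bar below 0.1 rad))); the robot touches nothing.
It fails at once if the board with the rectangular box is lifted more than about 20 mm off the bed (height (world z) of square_box above 0.081 m).
It fails at once if the bar over the round box's board is raised (over 0.25 rad) ((y of round_box in the frame of bed below -0.05 m and value of joint right_bar above 0.25 rad) or (y of round_box in the frame of bed above 0.05 m and value of joint left_bar above 0.25 rad)).
It fails at once if the board with the round box is moved by more than 30 mm (distance of round_box from where it was at the start of the episode above 0.03 m).
It also fails if it takes over 45 s, if anything falls off the work surface, if the arm or the gripper's body presses on something with over 40 N, if the wrist force passes 120 N, or if a joint passes its speed limit or range.

## Working session

There is one attempt and no reset: what is moved stays moved. The work goes in short steps, Python scripts to look and compute and a tool call to move; the robot and the scene stay as the last step left them, time stands still between calls to the robot, and variables do not carry over. Pictures are saved under pics/ and viewed, and the job is handed in when it is done.

Besides the shell and the picture viewer there is one more tool, called after "Request:" as name(argument=value, ...), one argument or row to a line, values as JSON. servo_tool: Moves the arm, as the interface text tells. Its arguments: {"type":"object","properties":{"commands":{"type":"array","items":{"type":"object","properties":{"dp":{"type":"array","items":{"type":"number"}},"turn":{"type":"array","items":{"type":"number"}}}}},"grip":{"type":"number"},"force":{"type":"number"}},"required":["commands"]}

```bash
ls; mkdir -p pics
python3 - <<'E'
from cell import manip
import cv2,numpy as np,pickle
s=manip.read_state();print(s)
for n in("top","side"):
    c=manip.camera(n);cv2.imwrite(f"pics/{n}0.png",c["img"][:,:,::-1]);pickle.dump(c,open(f"{n}0.pkl","wb"));print(n,c["K"].tolist(),np.round(c["R"],3).tolist(),c["t"])
E
```

```text
pics
{'clock': 0.0, 'joints': array([-1.37163101e+00,  3.00496866e-01,  1.52154395e+00, -1.97907515e-05,
        1.32068059e+00, -6.65810700e-02]), 'qd': array([-0.00028142,  0.00115181,  0.00032312, -0.00079229, -0.00014363,
       -0.00117714]), 'effort': array([-9.06270907e-04, -5.31805301e+01, -3.52737021e+01,  7.06948643e-02,
        2.43975531e-02, -7.58648594e-05]), 'eef_pos': array([ 144.40023821, -530.4538067 ,  204.88789598]), 'eef_rot': array([-1.57074036e+00,  1.12752968e-03, -1.30504500e+00]), 'wrist_force': array([ 0.03010967,  0.23966307, -0.16134441]), 'moment': array([-0.01078082, -0.01896659,  0.02371515]), 'finger_gap': 94.31011622499625}
top [[542.0315194989851, 0.0, 280.0613068232469], [0.0, 542.0315194989851, 205.64194254879433], [0.0, 0.0, 1.0]] [[0.003, -1.0, 0.003], [-0.99, -0.003, -0.142], [0.142, -0.002, -0.99]] [ 42.55032404 559.03330918 867.51679969]
side [[398.25617537855135, 0.0, 280.8412235214471], [0.0, 398.25617537855135, 202.2424796384249], [0.0, 0.0, 1.0]] [[0.918, -0.397, 0.009], [-0.184, -0.445, -0.877], [0.352, 0.803, -0.481]] [-490.59585045  193.86837873  500.81314684]
```

View pics/top0.png

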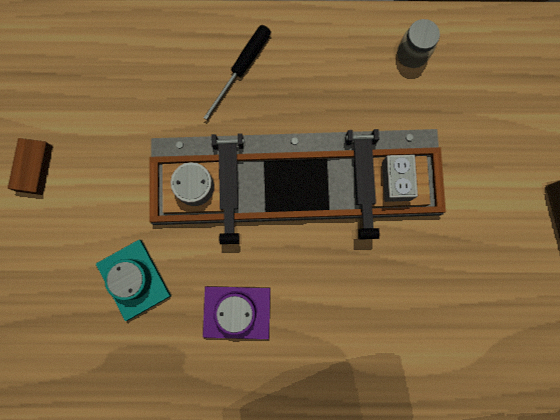

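View pics/side0.png

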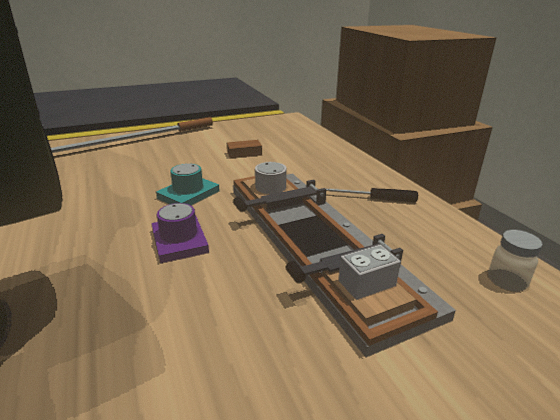

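```bash
cat > h.py <<'E'
import numpy as np,cv2,pickle
def ray(c,u,v,z):
    C=-c["R"].T@c["t"]; d=c["R"].T@np.linalg.inv(c["K"])@np.array([u,v,1.]); return C+d*(z-C[2])/d[2]
def proj(c,X):
    p=c["R"]@np.asarray(X,float)+c["t"]; p=c["K"]@p; return p[:2]/p[2]
E
python3 - <<'E'
from h import *
c=pickle.load(open("top0.pkl","rb"));im=c["img"]
print("cam",-c["R"].T@c["t"])
g=im.max(2)
m=(g<28).astype(np.uint8)
n,l,st,ce=cv2.connectedComponentsWithStats(m)
for i in range(1,n):
    if st[i,4]>60: print(i,st[i],ce[i])
i=l[185,297]
cnt=cv2.findContours((l==i).astype(np.uint8),0,1)[0][0]
r=cv2.minAreaRect(cnt);b=cv2.boxPoints(r);print(r)
P=np.array([ray(c,*p,20) for p in b]);print(P.round(1),P.mean(0))
hsv=cv2.cvtColor(im,cv2.COLOR_RGB2HSV)
for p in [(369,233),(229,239),(400,165),(403,186),(425,190),(300,158),(300,140),(190,183)]: print(p,im[p[1],p[0]],hsv[p[1],p[0]],c["depth"][p[1],p[0]])
crop=im[110:260,130:460];cv2.imwrite("pics/crop0.png",cv2.resize(crop,None,fx=2.4,fy=2.4,interpolation=2)[:,:,::-1])
E
```

```text
cam [429.80647276  46.36283274 938.09970275]
7 [232  26  38  51 755] [251.03443709  50.50198675]
8 [407  35  25  17  66] [416.54545455  46.34848485]
22 [ 32 143  20  52 331] [ 43.70392749 169.53172205]
27 [419 154  17  52  79] [431.83544304 175.4556962 ]
33 [352 156  11  56 108] [355.96296296 185.26851852]
35 [ 263  158   66   54 3236] [295.85012361 184.6066131 ]
60 [546 182  14  56 293] [555.38566553 201.82593857]
151 [358 228  21  11 221] [367.7918552  233.17647059]
152 [220 233  19  11 198] [228.93434343 238.26262626]
167 [134 268  17  31 116] [144.98275862 284.82758621]
((295.73626708984375, 184.2958526611328), (52.24873733520508, 63.97063446044922), 88.26429748535156)
[[643.   74.   20. ]
 [646.9 -36.8  20. ]
 [555.5 -38.7  20. ]
 [551.8  70.6  20. ]] [599.28617096  17.27499547  20.        ]
(369, 233) [12  6 10] [160 128  12] 882.36005
(229, 239) [19 19 19] [ 0  0 19] 882.9867
(400, 165) [161 166 169] [101  12 169] 873.16766
(403, 186) [151 158 158] [ 90  11 158] 866.9393
(425, 190) [152 113  66] [ 16 144 152] 912.0316
(300, 158) [28 15  8] [ 11 182  28] 937.3411
(300, 140) [105 107  95] [ 35  29 107] 940.9353
(190, 183) [139 144 134] [ 45  18 144] 868.2819
```

View pics/crop0.png

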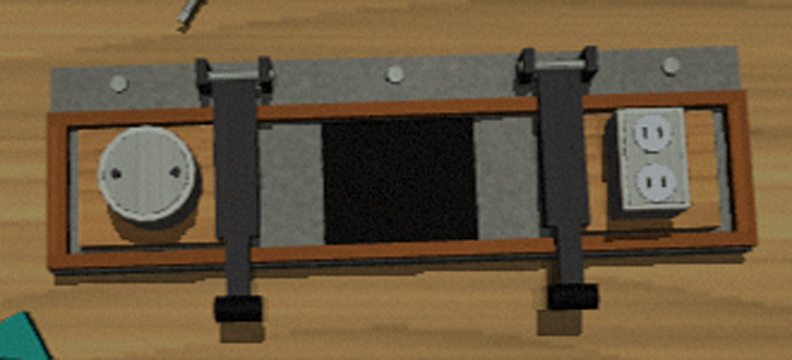

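Run:
```python
from h import *
c=pickle.load(open("top0.pkl","rb"));im=c["img"]
print("gripR",ray(c,367.8,233.2,49),"gripL",ray(c,228.9,238.3,49))
hsv=cv2.cvtColor(im,cv2.COLOR_RGB2HSV)
# top faces via depth: back-project
K=c["K"];v,u=np.mgrid[0:420,0:560];d=c["depth"]
X=np.stack([(u-K[0,2])/K[0,0]*d,(v-K[1,2])/K[1,1]*d,d],-1)-c["t"]
W=X@c["R"]
def rect(m,name):
    pts=W[m][:,:2].astype(np.float32);r=cv2.minAreaRect(pts);print(name,m.sum(),r,W[m].mean(0), W[m][:,2].min(),W[m][:,2].max())
box=np.zeros_like(d,bool);box[145:210,385:420]=1
rect(box&(W[...,2]>78)&(W[...,2]<90),"sq top")
box=np.zeros_like(d,bool);box[155:215,165:220]=1
rect(box&(W[...,2]>78)&(W[...,2]<90),"round top")
box=np.zeros_like(d,bool);box[222:245,352:385]=1
rect(box&(W[...,2]>40)&(W[...,2]<60)&(hsv[...,2]<40),"gripR")
box=np.zeros_like(d,bool);box[228:250,212:245]=1
rect(box&(W[...,2]>40)&(W[...,2]<60)&(hsv[...,2]<40),"gripL")
box=np.zeros_like(d,bool);box[120:232,145:448]=1
rect(box&(hsv[...,1]>120)&(W[...,2]>28)&(W[...,2]<36),"fence")
s=pickle.load(open("side0.pkl","rb"))
for X in [(513,-101,44),(505,129,44),(599.3,17.3,20)]: print(proj(s,X),proj(c,X))
```

```text
gripR [ 512.23241761 -100.30162253   49.        ] gripL [503.13851308 128.11667663  49.        ]
sq top 1228 ((602.6914672851562, -151.79547119140625), (70.60125732421875, 46.452354431152344), 2.51454496383667) [ 601.61569602 -151.31062106   83.84292326] 78.03084540224185 89.24103922784492
round top 1300 ((590.7470703125, 187.45652770996094), (64.81854248046875, 64.70018005371094), 64.54608917236328) [590.43952117 186.93695274  83.69945718] 78.09101299543455 88.3630501172333
gripR 196 ((517.3565063476562, -101.01669311523438), (30.80449867248535, 27.377735137939453), 89.84264373779297) [511.76806888 -99.77815731  56.35298936] 45.105763263979846 59.96633556583615
gripL 207 ((507.586669921875, 127.69193267822266), (25.102182388305664, 29.96579360961914), 1.782916784286499) [503.33357839 127.34162053  53.32303577] 45.34413034237151 57.98576735224432
fence 4389 ((604.25390625, 16.069244384765625), (125.69754791259766, 499.950439453125), 2.135047674179077) [594.9313928   14.76437238  32.13332145] 28.002962266111727 35.99724137006456
[295.05158103 275.05284007] [367.71993652 233.01662153]
[239.993576  204.9182428] [228.65777863 237.4235302 ]
[310.0999101  234.76446238] [295.7298359  184.10575123]
```

```bash
cat >> h.py <<'E'
from scipy.spatial.transform import Rotation as Ro
YAW=0.036; O=np.array([598.5,17,0.])
def bed(p): 
    c,s=np.cos(YAW),np.sin(YAW); return O+np.array([c*p[0]-s*p[1],s*p[0]+c*p[1],p[2]])
def tobed(X):
    c,s=np.cos(YAW),np.sin(YAW); d=np.asarray(X)-O; return np.array([c*d[0]+s*d[1],-s*d[0]+c*d[1],d[2]])
def go(s,tgt,yaw=YAW-np.pi/2,tilt=0):
    # tilt: rotation of the tool about its x (deg)
    R=Ro.from_euler('xyz',s["eef_rot"]); T=Ro.from_euler('xyz',[-np.pi/2,0,yaw])*Ro.from_euler('x',tilt,degrees=True)
    print("t",round(s["clock"],2),"tcp bed",tobed(s["eef_pos"]).round(1),"gap",round(s["finger_gap"],1),"F",s["wrist_force"].round(1))
    print("dp",R.inv().apply(np.asarray(tgt)-s["eef_pos"]).round(1),"turn",np.degrees((R.inv()*T).as_rotvec()).round(2))
E
python3 - <<'E'
from h import *
from cell import manip
print(bed([-90,-115,44]))
go(manip.read_state(),[512.5,-101,120])
E
```

```text
[ 512.69741952 -101.16478825   44.        ]
t 0.1 tcp bed [-473.5 -530.8  205. ] gap 94.1 F [ 0.2 -0.9 -0.5]
dp [-317.6   85.3  468. ] turn [ 0.   13.17 -0.06]
```

Request:
servo_tool(
  commands=[
    {"dp": [-318, 85, 468], "turn": [0, 13.2, 0]},
    {"dp": [-318, 85, 468], "turn": [0, 13.2, 0]},
    {"dp": [-318, 85, 468], "turn": [0, 13.2, 0]},
    {"dp": [-318, 85, 468], "turn": [0, 13.2, 0]},
    {"dp": [-318, 85, 468], "turn": [0, 13.2, 0]},
  ],
  grip=-0.1,
  force=20,
)

```text
clock: 0.52
eef_pos: [278.6, -373.0, 174.1]
eef_rot: [-1.571, 0.001, -1.536]
wrist_force: [1.9, -0.9, 0.1]
finger_gap: 64.2
```

Run:
```python
from h import *
from cell import manip
go(manip.read_state(),[512.5,-101,120])
```

```text
t 0.52 tcp bed [-333.7 -378.2  174.1] gap 64.2 F [ 1.9 -0.9  0.1]
dp [-263.6   54.4  243.2] turn [ 0.02 -0.06 -0.07]
```

Request:
servo_tool(
  commands=[
    {"dp": [-264, 54, 243]},
    {"dp": [-264, 54, 243]},
    {"dp": [-264, 54, 243]},
    {"dp": [-264, 54, 243]},
    {"dp": [-264, 54, 243]},
  ],
)

```text
$.commands[0]: bad value
```

Run:
```python
from h import *
from cell import manip
go(manip.read_state(),[512.5,-101,120])
```

```text
t 0.52 tcp bed [-333.7 -378.2  174.1] gap 64.2 F [ 1.9 -0.9  0.1]
dp [-263.6   54.4  243.2] turn [ 0.02 -0.06 -0.07]
```

Request:
servo_tool(
  commands=[
    {"dp": [-264, 54, 243], "turn": [0, 0, 0]},
    {"dp": [-264, 54, 243], "turn": [0, 0, 0]},
    {"dp": [-264, 54, 243], "turn": [0, 0, 0]},
    {"dp": [-264, 54, 243], "turn": [0, 0, 0]},
    {"dp": [-264, 54, 243], "turn": [0, 0, 0]},
  ],
)

```text
clock: 0.93
eef_pos: [412.6, -216.2, 143.3]
eef_rot: [-1.571, 0.001, -1.536]
wrist_force: [0.5, -0.8, -0.5]
finger_gap: 51.6
```

Run:
```python
from h import *
from cell import manip
go(manip.read_state(),[512.5,-101,120])
```

```text
t 0.93 tcp bed [-194.2 -226.4  143.3] gap 51.6 F [ 0.5 -0.8 -0.5]
dp [-111.7   23.4  103.8] turn [ 0.02 -0.07 -0.07]
```

Request:
servo_tool(
  commands=[
    {"dp": [-112, 23, 104], "turn": [0, 0, 0]},
    {"dp": [-112, 23, 104], "turn": [0, 0, 0]},
    {"dp": [-112, 23, 104], "turn": [0, 0, 0]},
    {"dp": [-112, 23, 104], "turn": [0, 0, 0]},
    {"dp": [-112, 23, 104], "turn": [0, 0, 0]},
  ],
)

```text
clock: 1.35
eef_pos: [514.6, -96.7, 119.1]
eef_rot: [-1.572, 0.002, -1.532]
wrist_force: [-0.6, -0.3, -0.9]
finger_gap: 51.5
```

Run:
```python
from h import *
from cell import manip
go(manip.read_state(),[512.5,-101,25])
for n in("top","side"):
    c=manip.camera(n);cv2.imwrite(f"pics/{n}1.png",c["img"][:,:,::-1])
    if n=="side": cv2.imwrite("pics/crop1.png",cv2.resize(c["img"][150:350,180:420],None,fx=3,fy=3)[:,:,::-1])
```

```text
t 1.35 tcp bed [ -88.  -110.7  119.1] gap 51.5 F [-0.6 -0.3 -0.9]
dp [ 4.4 94.1 -2.1] turn [ 0.08  0.16 -0.13]
```

View pics/crop1.png

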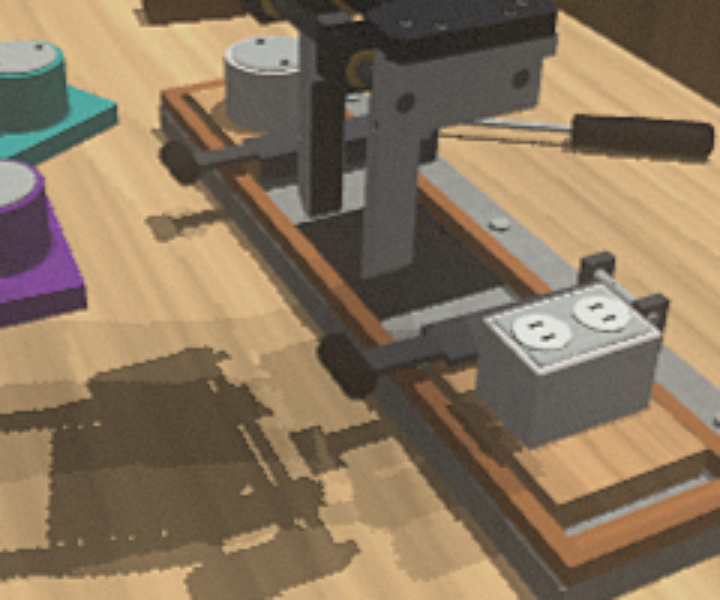

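The enlarged crop shows three boxes that could be meant. The grey box with white sockets is at crop (570,350), top view (400,177). The round steel box is at the far end, top view (190,183). The purple and turquoise look-alikes lie off the bed. The rectangular one is at the right (-y) end, so the right bar is the one to raise; its grip is at crop (345,365), top view (368,233). Going down onto it.

Request:
servo_tool(
  commands=[
    {"dp": [4, 30, -2], "turn": [0, 0, 0]},
    {"dp": [4, 60, -2], "turn": [0, 0, 0]},
    {"dp": [4, 85, -2], "turn": [0, 0, 0]},
    {"dp": [4, 94, -2], "turn": [0, 0, 0]},
    {"dp": [4, 94, -2], "turn": [0, 0, 0]},
  ],
)

```text
clock: 1.87
eef_pos: [509.1, -104.4, 24.3]
eef_rot: [-1.576, 0.003, -1.535]
wrist_force: [-1.0, -0.3, -0.3]
finger_gap: 51.9
```

Run:
```python
from h import *
from cell import manip
go(manip.read_state(),[512.5,-101,25])
```

```text
t 1.87 tcp bed [ -93.7 -118.1   24.3] gap 51.9 F [-1.  -0.3 -0.3]
dp [-3.3 -0.7  3.5] turn [ 0.28 -0.02 -0.15]
```

Request:
servo_tool(
  commands=[
    {"dp": [-3, -1, 3], "turn": [0.3, 0, 0]},
    {"dp": [-3, -1, 3], "turn": [0.3, 0, 0]},
    {"dp": [-3, -1, 3], "turn": [0.3, 0, 0]},
  ],
)

```text
clock: 2.12
eef_pos: [512.8, -101.6, 26.8]
eef_rot: [-1.568, 0.002, -1.535]
wrist_force: [-0.2, 0.2, 1.0]
finger_gap: 51.7
```

Request:
servo_tool(
  commands=[
    {"dp": [0, 0, 0], "turn": [0, 0, 0]},
    {"dp": [0, 0, 0], "turn": [0, 0, 0]},
    {"dp": [0, 0, 0], "turn": [0, 0, 0]},
    {"dp": [0, 0, 0], "turn": [0, 0, 0]},
    {"dp": [0, 0, 0], "turn": [0, 0, 0]},
  ],
  grip=1,
  force=20,
)

```text
clock: 2.53
eef_pos: [513.0, -101.2, 27.0]
eef_rot: [-1.568, 0.002, -1.535]
wrist_force: [0.0, 3.7, 1.6]
finger_gap: 31.8
```

Run:
```python
from h import *
from cell import manip
go(manip.read_state(),[512.5,-101,25])
```

```text
t 2.53 tcp bed [ -89.7 -115.1   27. ] gap 31.8 F [0.  3.7 1.6]
dp [-0.2  2.  -0.4] turn [-0.17 -0.02 -0.13]
```

```bash
cat >> h.py <<'E'
def arc(s,ths,off=(0,0)):
    R=Ro.from_euler('xyz',s["eef_rot"]);b=tobed(s["eef_pos"])
    th=np.degrees(np.arctan2(b[2]-25-off[1],75+off[0]-b[0]));print("t",round(s["clock"],2),"bed",b.round(1),"th~",th.round(1),"r",np.hypot(b[2]-25,75-b[0]).round(1),"F",s["wrist_force"].round(1),"gap",s["finger_gap"].round(1))
    for t in ths:
        a=np.radians(t);X=bed([75-165*np.cos(a)+off[0],-115,25+165*np.sin(a)+off[1]]);print(t,R.inv().apply(X-s["eef_pos"]).round(1))
E
python3 - <<'E'
from h import *
from cell import manip
arc(manip.read_state(),[6,12,18,24,30])
E
```

```text
Traceback (most recent call last):
  File "h.py", line 19, in arc
    th=np.degrees(np.arctan2(b[2]-25-off[1],75+off[0]-b[0]));print("t",round(s["clock"],2),"bed",b.round(1),"th~",th.round(1),"r",np.hypot(b[2]-25,75-b[0]).round(1),"F",s["wrist_force"].round(1),"gap",s["finger_gap"].round(1))
                                                                                                                                                                                                         ^^^^^^^^^^^^^^^^^^^^^
AttributeError: 'float' object has no attribute 'round'
```

```bash
sed -i 's/s\["finger_gap"\].round(1)/round(float(s["finger_gap"]),1)/' h.py
python3 - <<'E'
from h import *
from cell import manip
arc(manip.read_state(),[6,12,18,24,30])
E
```

```text
t 2.53 bed [ -89.7 -115.1   27. ] th~ 0.7 r 164.8 F [0.  3.7 1.6] gap 31.8
6 [ -0.1 -15.2   0.7]
12 [ -0.1 -32.3   3.4]
18 [ -0.2 -49.    8. ]
24 [ -0.2 -65.1  14.2]
30 [ -0.3 -80.4  22.1]
```

Request:
servo_tool(
  commands=[
    {"dp": [0, -15, 0.7], "turn": [0, 0, 0]},
    {"dp": [0, -32, 3.4], "turn": [0, 0, 0]},
    {"dp": [0, -49, 8], "turn": [0, 0, 0]},
    {"dp": [0, -65, 14], "turn": [0, 0, 0]},
    {"dp": [0, -80, 22], "turn": [0, 0, 0]},
  ],
)

```text
clock: 2.95
eef_pos: [534.5, -100.4, 107.5]
eef_rot: [-1.569, 0.003, -1.535]
wrist_force: [3.8, 2.5, -7.3]
finger_gap: 32.1
```

Run:
```python
from h import *
from cell import manip
arc(manip.read_state(),[30,36,42,48,54,60])
```

```text
t 2.95 bed [ -68.2 -115.   107.5] th~ 29.9 r 165.3 F [ 3.8  2.5 -7.3] gap 32.1
30 [-0.   0.   0.3]
36 [ -0.1 -14.5   9.7]
42 [ -0.1 -27.9  20.6]
48 [ -0.1 -40.   32.9]
54 [ -0.2 -50.9  46.3]
60 [ -0.2 -60.3  60.8]
```

Tracking well.

Request:
servo_tool(
  commands=[
    {"dp": [0, -14.5, 9.7], "turn": [0, 0, 0]},
    {"dp": [0, -28, 20.6], "turn": [0, 0, 0]},
    {"dp": [0, -40, 33], "turn": [0, 0, 0]},
    {"dp": [0, -51, 46.3], "turn": [0, 0, 0]},
    {"dp": [0, -60.3, 60.8], "turn": [0, 0, 0]},
  ],
)

```text
clock: 3.37
eef_pos: [595.0, -98.1, 167.8]
eef_rot: [-1.571, 0.003, -1.535]
wrist_force: [0.9, 1.8, -8.8]
finger_gap: 31.8
```

Run:
```python
from h import *
from cell import manip
arc(manip.read_state(),[60,66,72,78,84,90])
```

```text
t 3.37 bed [  -7.6 -114.9  167.8] th~ 60.0 r 165.0 F [ 0.9  1.8 -8.8] gap 31.8
60 [ 0.1 -0.1  0.1]
66 [ 0.1 -7.9 15.5]
72 [  0.1 -14.1  31.6]
78 [  0.1 -18.5  48.3]
84 [  0.1 -21.2  65.4]
90 [  0.  -22.2  82.6]
```

Request:
servo_tool(
  commands=[
    {"dp": [0, -8, 15.5], "turn": [0, 0, 0]},
    {"dp": [0, -14, 31.6], "turn": [0, 0, 0]},
    {"dp": [0, -18.5, 48.3], "turn": [0, 0, 0]},
    {"dp": [0, -21.2, 65.4], "turn": [0, 0, 0]},
    {"dp": [0, -22.2, 82.6], "turn": [0, 0, 0]},
  ],
)

```text
clock: 3.78
eef_pos: [677.8, -94.9, 189.9]
eef_rot: [-1.573, 0.004, -1.535]
wrist_force: [-4.6, 1.0, -2.1]
finger_gap: 31.9
```

Request:
servo_tool(
  commands=[
    {"dp": [0, 0, 0], "turn": [0, 0, 0]},
    {"dp": [0, 0, 0], "turn": [0, 0, 0]},
  ],
)

```text
clock: 3.95
eef_pos: [678.3, -94.9, 189.8]
eef_rot: [-1.572, 0.004, -1.535]
wrist_force: [2.3, 0.5, 2.4]
finger_gap: 31.9
```

Run:
```python
from h import *
from cell import manip
arc(manip.read_state(),[90])
c=manip.camera("side");cv2.imwrite(f"pics/side2.png",c["img"][:,:,::-1])
```

```text
t 3.95 bed [  75.7 -114.7  189.8] th~ 90.2 r 164.8 F [2.3 0.5 2.4] gap 31.9
90 [ 0.3 -0.2 -0.7]
```

View pics/side2.png

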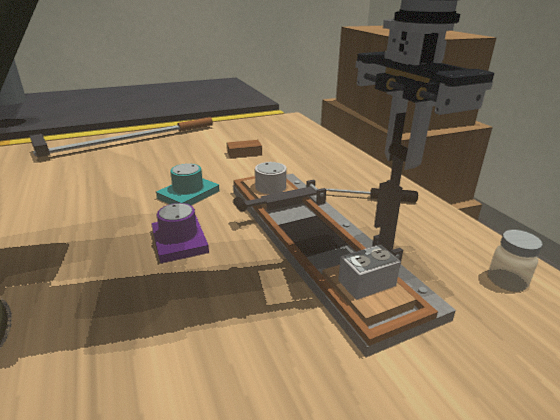

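Request:
servo_tool(
  commands=[
    {"dp": [0, 0, 0], "turn": [0, 0, 0]},
    {"dp": [0, 0, 0], "turn": [0, 0, 0]},
    {"dp": [0, 0, 0], "turn": [0, 0, 0]},
    {"dp": [0, 0, 0], "turn": [0, 0, 0]},
  ],
  grip=-0.4,
)

```text
clock: 4.33
eef_pos: [677.6, -95.0, 189.8]
eef_rot: [-1.572, 0.004, -1.535]
wrist_force: [-0.1, -0.3, 0.2]
finger_gap: 55.3
```

Request:
servo_tool(
  commands=[
    {"dp": [0, -20, 0], "turn": [0, 0, 0]},
    {"dp": [0, -45, 0], "turn": [0, 0, 0]},
    {"dp": [0, -60, 0], "turn": [0, 0, 0]},
    {"dp": [0, -60, 0], "turn": [0, 0, 0]},
  ],
)

```text
clock: 4.67
eef_pos: [678.4, -95.5, 253.8]
eef_rot: [-1.567, 0.002, -1.535]
wrist_force: [0.0, -0.5, 0.9]
finger_gap: 65.7
```

Run:
```python
from h import *
from cell import manip
s=manip.read_state()
go(s,bed([-8,-170,200]))
c=manip.camera("side");cv2.imwrite(f"pics/side3.png",c["img"][:,:,::-1])
```

```text
t 4.67 tcp bed [  75.8 -115.3  253.8] gap 65.7 F [ 0.  -0.5  0.9]
dp [ 54.8  53.3 -84. ] turn [-0.23 -0.01 -0.13]
```

View pics/side3.png

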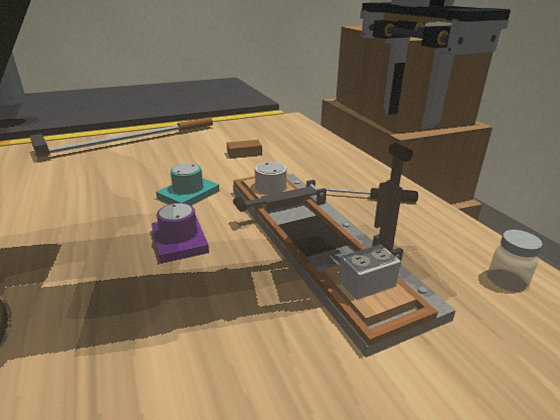

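Bar stands upright at px (393,195), gripper clear. Now over the box.

Request:
servo_tool(
  commands=[
    {"dp": [18, 0, -30], "turn": [0, 0, 0]},
    {"dp": [36, 0, -60], "turn": [0, 0, 0]},
    {"dp": [54, 10, -84], "turn": [0, 0, 0]},
    {"dp": [54.8, 35, -84], "turn": [0, 0, 0]},
    {"dp": [54.8, 53, -84], "turn": [0, 0, 0]},
  ],
  grip=-0.6,
)

```text
clock: 5.13
eef_pos: [594.4, -154.0, 195.8]
eef_rot: [-1.571, 0.003, -1.537]
wrist_force: [0.5, -0.6, -0.4]
finger_gap: 75.1
```

Run:
```python
from h import *
from cell import manip
s=manip.read_state()
go(s,bed([-8,-170,110]))
go(s,bed([-8,-170,46]))
```

```text
t 5.13 tcp bed [ -10.3 -170.7  195.8] gap 75.1 F [ 0.5 -0.6 -0.4]
dp [-0.5 85.8  2.3] turn [ 0.   -0.12 -0.19]
t 5.13 tcp bed [ -10.3 -170.7  195.8] gap 75.1 F [ 0.5 -0.6 -0.4]
dp [ -0.2 149.8   2.3] turn [ 0.   -0.12 -0.19]
```

Request:
servo_tool(
  commands=[
    {"dp": [-2, 30, 1], "turn": [0, 0, 0]},
    {"dp": [-2, 62, 2], "turn": [0, 0, 0]},
    {"dp": [-2, 94, 2], "turn": [0, 0, 0]},
    {"dp": [-2, 120, 2], "turn": [0, 0, 0]},
    {"dp": [-2, 136, 2], "turn": [0, 0, 0]},
  ],
)

```text
clock: 5.55
eef_pos: [594.0, -150.8, 55.0]
eef_rot: [-1.576, 0.005, -1.537]
wrist_force: [-0.8, 0.1, 0.6]
finger_gap: 75.1
```

Run:
```python
from h import *
from cell import manip
s=manip.read_state()
go(s,bed([-8,-169,47]))
```

```text
t 5.55 tcp bed [ -10.6 -167.5   55. ] gap 75.1 F [-0.8  0.1  0.6]
dp [1.5 8.  2.6] turn [ 0.31 -0.12 -0.3 ]
```

Request:
servo_tool(
  commands=[
    {"dp": [1, 4, 2], "turn": [0.3, 0, -0.2]},
    {"dp": [1, 7, 2], "turn": [0.3, 0, -0.2]},
    {"dp": [1, 7, 2], "turn": [0.3, 0, -0.2]},
    {"dp": [1, 7, 2], "turn": [0.3, 0, -0.2]},
  ],
)

```text
clock: 5.88
eef_pos: [596.3, -151.8, 48.8]
eef_rot: [-1.57, 0.001, -1.537]
wrist_force: [-0.5, -0.3, 0.9]
finger_gap: 75.0
```

Request:
servo_tool(
  commands=[
    {"dp": [0, 0, 0], "turn": [0, 0, 0]},
    {"dp": [0, 0, 0], "turn": [0, 0, 0]},
    {"dp": [0, 0, 0], "turn": [0, 0, 0]},
    {"dp": [0, 0, 0], "turn": [0, 0, 0]},
    {"dp": [0, 0, 0], "turn": [0, 0, 0]},
  ],
  grip=1,
  force=15,
)

```text
clock: 6.3
eef_pos: [596.4, -151.8, 49.1]
eef_rot: [-1.57, 0.001, -1.537]
wrist_force: [-0.2, -0.9, 2.3]
finger_gap: 46.1
```

Run:
```python
from h import *
from cell import manip
s=manip.read_state()
go(s,bed([-8,0,47]))
b=tobed(s["eef_pos"]); go(s,bed([b[0],0,b[2]]))
c=manip.camera("side");cv2.imwrite(f"pics/side4.png",c["img"][:,:,::-1])
```

```text
t 6.3 tcp bed [  -8.2 -168.6   49.1] gap 46.1 F [-0.2 -0.9  2.3]
dp [-168.6    2.3   -0.2] turn [-0.07 -0.12 -0.07]
t 6.3 tcp bed [  -8.2 -168.6   49.1] gap 46.1 F [-0.2 -0.9  2.3]
dp [-168.6    0.2   -0.4] turn [-0.07 -0.12 -0.07]
```

View pics/side4.png

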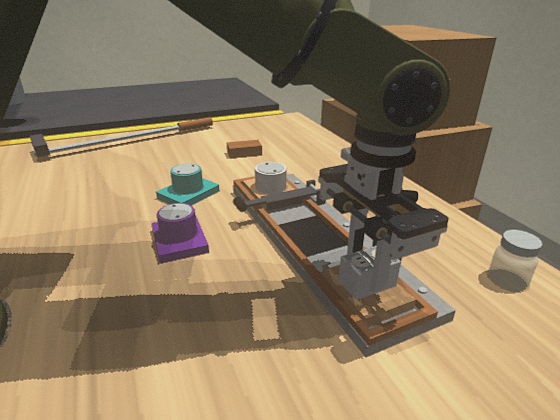

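Request:
servo_tool(
  commands=[
    {"dp": [-12, 0, 0], "turn": [0, 0, 0]},
    {"dp": [-30, 0, -0.1], "turn": [0, 0, 0]},
    {"dp": [-48, 0, -0.1], "turn": [0, 0, 0]},
    {"dp": [-66, 0, -0.2], "turn": [0, 0, 0]},
    {"dp": [-84, 0, -0.2], "turn": [0, 0, 0]},
  ],
)

```text
clock: 6.77
eef_pos: [593.1, -66.6, 49.1]
eef_rot: [-1.57, 0.001, -1.537]
wrist_force: [-0.4, -0.7, -1.9]
finger_gap: 45.7
```

Run:
```python
from h import *
from cell import manip
s=manip.read_state()
b=tobed(s["eef_pos"]); go(s,bed([b[0],0,49]))
```

```text
t 6.77 tcp bed [ -8.4 -83.4  49.1] gap 45.7 F [-0.4 -0.7 -1.9]
dp [-83.4   0.2  -0.2] turn [-0.06 -0.12 -0.06]
```

Request:
servo_tool(
  commands=[
    {"dp": [-18, 0, 0], "turn": [0, 0, 0]},
    {"dp": [-36, 0, -0.1], "turn": [0, 0, 0]},
    {"dp": [-54, 0, -0.1], "turn": [0, 0, 0]},
    {"dp": [-70, 0, -0.2], "turn": [0, 0, 0]},
    {"dp": [-83, 0, -0.2], "turn": [0, 0, 0]},
  ],
)

```text
clock: 7.18
eef_pos: [589.7, 18.0, 49.1]
eef_rot: [-1.57, 0.001, -1.536]
wrist_force: [-1.3, -0.8, -1.5]
finger_gap: 45.7
```

Request:
servo_tool(
  commands=[
    {"dp": [0, 0, 0], "turn": [0, 0, 0]},
    {"dp": [0, 0, 0], "turn": [0, 0, 0]},
  ],
)

```text
clock: 7.35
eef_pos: [589.6, 18.9, 49.1]
eef_rot: [-1.57, 0.001, -1.535]
wrist_force: [0.1, 1.2, -0.6]
finger_gap: 45.8
```

Run:
```python
from h import *
from cell import manip
s=manip.read_state()
b=tobed(s["eef_pos"]); go(s,bed([b[0],0,49]))
c=manip.camera("side");cv2.imwrite(f"pics/side5.png",c["img"][:,:,::-1])
```

```text
t 7.35 tcp bed [-8.8  2.2 49.1] gap 45.8 F [ 0.1  1.2 -0.6]
dp [2.2 0.1 0. ] turn [-0.04 -0.01 -0.08]
```

View pics/side5.png

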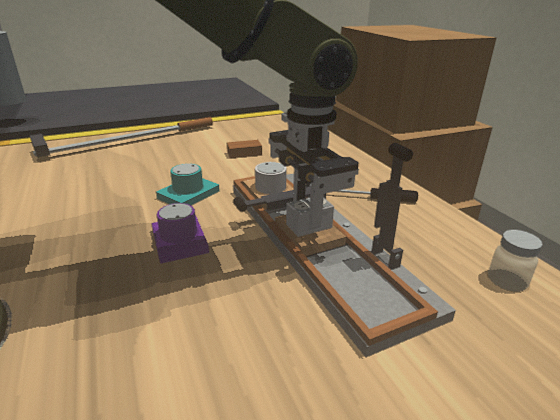

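Request:
servo_tool(
  commands=[
    {"dp": [2, 0, 0], "turn": [0, 0, 0]},
    {"dp": [2, 0, 0], "turn": [0, 0, 0]},
  ],
)

```text
clock: 7.57
eef_pos: [589.8, 15.3, 49.1]
eef_rot: [-1.57, 0.001, -1.537]
wrist_force: [0.2, 1.3, -0.2]
finger_gap: 45.7
```

Request:
servo_tool(
  commands=[
    {"dp": [0, 0, 0], "turn": [0, 0, 0]},
    {"dp": [0, 0, 0], "turn": [0, 0, 0]},
    {"dp": [0, 0, 0], "turn": [0, 0, 0]},
    {"dp": [0, 0, 0], "turn": [0, 0, 0]},
  ],
  grip=-0.5,
)

```text
clock: 7.9
eef_pos: [589.8, 15.0, 49.1]
eef_rot: [-1.57, 0.001, -1.537]
wrist_force: [0.2, 0.4, 0.9]
finger_gap: 68.6
```

Request:
servo_tool(
  commands=[
    {"dp": [0, -20, 0], "turn": [0, 0, 0]},
    {"dp": [0, -50, 0], "turn": [0, 0, 0]},
    {"dp": [0, -85, 0], "turn": [0, 0, 0]},
    {"dp": [0, -120, -20], "turn": [0, 0, 0]},
    {"dp": [0, -140, -50], "turn": [0, 0, 0]},
  ],
)

```text
clock: 8.32
eef_pos: [540.8, 13.0, 192.4]
eef_rot: [-1.566, 0.001, -1.537]
wrist_force: [0.6, -0.3, 0.8]
finger_gap: 70.6
```

Request:
servo_tool(
  commands=[
    {"dp": [0, -10, -40], "turn": [0, 0, 0]},
    {"dp": [0, -20, -80], "turn": [0, 0, 0]},
    {"dp": [0, -20, -120], "turn": [0, 0, 0]},
    {"dp": [0, -20, -150], "turn": [0, 0, 0]},
    {"dp": [0, -20, -150], "turn": [0, 0, 0]},
  ],
)

```text
clock: 8.73
eef_pos: [387.2, 7.9, 212.1]
eef_rot: [-1.565, 0.001, -1.537]
wrist_force: [-0.9, 0.1, 0.3]
finger_gap: 70.5
```

Run:
```python
from h import *
from cell import manip
s=manip.read_state();print(s["clock"],tobed(s["eef_pos"]),s["wrist_force"])
cs=manip.camera("side");c=manip.camera("top")
cv2.imwrite("pics/final.png",np.hstack([c["img"][80:300,100:480],cs["img"][100:320,150:470]])[:,:,::-1])
K=c["K"];v,u=np.mgrid[0:420,0:560];d=c["depth"]
X=np.stack([(u-K[0,2])/K[0,0]*d,(v-K[1,2])/K[1,1]*d,d],-1)-c["t"];W=X@c["R"]
for n,x in(("sq",[255,335,140,215]),("round",[165,220,155,215])):
    m=np.zeros_like(d,bool);m[x[2]:x[3],x[0]:x[1]]=1;m&=(W[...,2]>76)&(W[...,2]<92)
    r=cv2.minAreaRect(W[m][:,:2].astype(np.float32));print(n,m.sum(),r,tobed([*r[0],W[m][:,2].mean()]))
```

```text
8.7333 [-211.46690032   -1.46839808  212.07984427] [-0.93749739  0.09705057  0.29316816]
sq 1238 ((595.8778686523438, 14.597861289978027), (70.26924896240234, 46.02568435668945), 2.1324524879455566) [-2.70689071 -2.30620595 83.79799161]
round 1307 ((590.962158203125, 187.33819580078125), (65.07305908203125, 64.65281677246094), 0.34929317235946655) [ -1.40210722 170.49913226  83.69105986]
```

View pics/final.png

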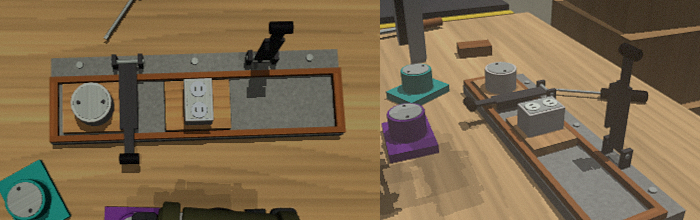

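The rectangular box's board lies flat over the pad, at bed (-2.7, -2.3) mm with its top at z 83.8. Its bar stands upright, and the left bar is still down over the round box, which hasn't moved. The gripper is clear of everything, so I'm handing in.

```bash
python3 -c "
from cell import manip
print(manip.sign_off())"
```

```text
the job is handed in; nothing more can be done
None
```

The board with the rectangular box is released and lies over the black pad, and I handed the job in with about 9 s on the clock. No verdict is reported.

**What I did:** The rectangular box was at the right (-y) end. I pinched the right bar's grip by its end faces and swung the bar up to about 90°, where it stayed after I let go. I then gripped the box across its 46 mm side, slid its board along the bed to the middle without lifting it, let go and backed the arm away.

**Last checks:**
- **Rectangular box:** it sits at bed x -2.7, y -2.3 mm, with its top at z 83.8 mm, the same height as at the start, so the board is flat.
- **Right bar:** both final views show it upright.
- **Left bar and round box:** the bar is still down, and the round box's measured position changed by less than 1 mm.
- **Robot:** the gripper is clear of everything and the wrist force is about 1 N or less.

No check failed. One servo call early on was refused because its rows left out the turn values; nothing moved, and I sent it again with them filled in.

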